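# Pack the gel caster with the filler plate that just fits

## Robot

A 7-joint arm with a two-finger parallel gripper is mounted at the origin on the work surface. World frame = base frame: x ahead of the robot, y to its left, z up, the work surface at z = 0. Lengths are in m, angles in rad, forces in N, time in s.
With the tool pointing down it reaches from about 0.425 to 0.925 m from the base axis. Payload 6.8 kg.
Tool frame: the origin (TCP) lies midway between the tips of the shut fingers; the grasp point (between the pads) lies 19 mm behind it; z points along the fingers, y is the direction in which the jaws open and shut (so a half turn about z gives the same grasp; the last joint's range is limited). The gripper opens to 85 mm and grips with 20 to 120 N. Pads are 22 mm wide; open, the fingers measure 114 mm over their backs; the gripper's body (76 mm by 85 mm) begins 54 mm behind the grasp point. The pads swing forward as they close: fully open they stand 13 mm farther back than shut.
Start: joints at [1.015, 0.477, 0.022, 1.555, -0.011, 1.109, -0.083], TCP at [0.292, -0.608, 0.231] pointing down, gripper open.
Joint ranges: [-2.96, 2.96], [-0.34, 2.1], [-1.41, 1.46], [0.24, 2.44], [-1.37, 4.51], [0.17, 1.92], [-2.96, 2.96]. Speed limits (rad/s): [2.39, 2.39, 3.14, 3.14, 3.14, 3.14, 3.14].

## Interface

Orientations are given as a unit quaternion [w, x, y, z].
In Python, from station import bot gives the robot as it stands.
- The arm moves only by the shell command python3 -m jog 'ROWS' [FORCE]. ROWS is JSON, a list of rows, each a list of 3 entries, a list of its own where there are three numbers: the shift along the tool's x, y, z in mm, then the turn, a rotation vector about the tool's x, y, z in degrees, then the closure, from -1 (fully open) to 1 (shut). A call has 1 to 12 rows; each row shifts and turns the commanded pose from where the row before left it, along the tool's axes as they then stand; what a row does not reach is not made up. A row lasts 1/8 s, in which the tool goes at most 62.5 mm and 10.7 degrees, less where a joint would pass 70% of its speed; a pose out of reach is approached as far as the arm can. A call is refused whole if a number of a shift passes 62.5 or a number of a turn 10.7, either way. A call with a gripper value outside its range is refused whole. The fingers move at their own pace and stop on an object; FORCE is the grip in N (left out, the last holds). Time passes only in rows, so rows that do not move let the fingers close. It gives the time, the measured TCP pose, the force and the opening at its end, in the units of the state.
- bot.get_obs(): the state, without advancing time (a new reading comes with each control period).
- bot.read_camera(name): name is "side" or "top" or "wrist"; returns (picture, depth): 420x560x3 uint8, red, green, blue; 420x560 float32, m along the optical axis (not along the pixel's ray), 0 where there is no reading.
- bot.camera_info(name): a dict with "fx", "fy", "cx", "cy" (pixels), "world_from_camera" (4x4, takes a point from camera to world coordinates); the wrist camera has in their place "mount" (4x4, takes a point from camera to tool coordinates, whose origin is the TCP and whose axes are the flange's). Camera axes: x right, y up, looking along -z (the intrinsics and any distortion apply to the point x, -y, -z); pixel columns grow to the right and rows downward; lengths in m; the calibration is good to about 2 mm. A picture is of the moment at which its call begins: read the wrist's pose just before it. camera_info takes no time and is no camera call.
- bot.hand_in(): hands the job in, once; it reports no verdict.
Trained networks look in the newest picture that a camera, given by its name, has taken for a name from the list of things; names that differ only in an ending like _2 or _b are one class to them, and where a whole thing is asked for, a point or a joint stands for the part that bears it (a point fixed in the world has none). Each returns a list of dicts, best first, with "score" (0 to 1); they miss things now and then, are a little off and sometimes report something else, mostly with a low value. They report only what shows in the picture. A call takes as long as a camera call.
- bot.find_in(camera, thing): "xy" ([column, row] as shares, 0 to 1, of the picture: columns of its width, rows of its height, amid what is visible of it).
- bot.cut_out(camera, thing): "pixels" (420x560 bool, what is visible of it) and "xy" ([column, row] as shares, 0 to 1, of the picture: columns of its width, rows of its height, amid what is visible of it).
- bot.landmark_of(camera, thing): "xy" ([column, row] as shares, 0 to 1, of the picture: columns of its width, rows of its height: a listed point, or the origin of a listed thing).
The state is a dict: "t": time; "q": joint angles; "joint_vel": joint speeds; "joint_torque": joint torques, N m; "eef_pos": TCP position; "tool_rot": TCP orientation; "contact_force": force on the tool from outside, world axes, zero at the start; "torque": the same for the moment, N m; "gripper_width": opening from 0.0 (shut) to 1.0 (fully open).
Only numpy, scipy, OpenCV 4.12 (cv2) and the standard library are available. Lean on these libraries where they do the work, as an engineer would, in place of code of your own. Each camera call takes 0.05 s, during which the arm holds its last target.

## Task

The gel caster holds fewer glass cassettes than it has room for, and the gap left in front of the glass must be packed before pouring. Starting with the thinnest filler plate and working up one size at a time, find the plate that just fits the gap without forcing any of them, and leave it standing upright in the gap, all the way down. Put the other plates back in their own slots in the rack, and leave the other things on the bench alone.

Things in the scene. Friction and masses are not known exactly. Their poses are not given: they have to be found in the camera images.
- caster: Gel caster, fixed and rigid, on a white tray 212 (x) x 272 (y) with a 12 mm rim, yawed at random. Origin under the tray's middle on the bench, z up. Chamber: open-topped upright box, inside x = -56 (8 mm clear face plate, robot side, thumb knobs outside it) to -10 mm (white back wall), y = -52 to 52, floor 14 and wall tops 94 mm above the bench. Glass fills its back part; the gap is what is left.
- caster_mouth (a point): Middle of the face plate's top inner edge, 94 mm above the bench; axes as caster. The gap to pack lies to +x of it, open above, parallel to y, 80 mm deep. It is 2 mm wider than one of the plates. A plate one size too thin has 6 mm of play along x; a plate one size too thick stops with its foot on the wall tops.
- stack_a: Block of glass gel cassettes on edge, fixed, 100 (y) x 78 mm high. Origin under the middle of its back (+x) face; axes parallel to the caster's; it reaches from there to -x. Blocks a, b and c hold different, untold numbers of 4 mm cassettes. One of a and b, drawn at random, stands in the chamber against the back wall (origin 46 mm from caster_mouth in plan); the others wait in the stand at the tray's +x side.
- stack_b: Another block of glass gel cassettes, fixed, as stack_a but with a different number of cassettes; origin under the middle of its back (+x) face.
- stack_c: Another block of glass gel cassettes, fixed, as stack_a but with a different number of cassettes; origin under the middle of its back (+x) face.
- rack: Blue slotted rack, fixed, 228 (x) x 112 (y), yawed at random; origin under its middle on the bench. Four upright slots hold the filler plates, thinnest first from -x to +x, centres at x = -78, -26, 26, 78 mm. Slot floors are 6 mm and the tops of the fins beside the slots 46 mm above the bench; each slot is 4 mm wider than its plate along x and 102 mm long in y.
- slot_8 (a point): Middle of the floor of the slot for the 8 mm plate; axes as rack.
- slot_12 (a point): Middle of the floor of the slot for the 12 mm plate; axes as rack.
- slot_16 (a point): Middle of the floor of the slot for the 16 mm plate; axes as rack.
- slot_20 (a point): Middle of the floor of the slot for the 20 mm plate; axes as rack.
- plate_8: The yellow filler plate, 8 mm thick (x), rigid plastic, about 82 g: a blade 90 wide (y) x 84 high whose lower long edges are rounded by 3 mm, with a tab of the same thickness, 44 wide (y) x 36 high, standing on the middle of its top, so 120 mm high in all. Origin at the middle of its underside, z up. Starts standing in its slot in the rack; pick it by the tab, across the thickness, from above.
- plate_12: The green filler plate, 12 mm thick (x), rigid plastic, about 124 g: a blade 90 wide (y) x 84 high whose lower long edges are rounded by 3 mm, with a tab of the same thickness, 44 wide (y) x 36 high, standing on the middle of its top, so 120 mm high in all. Origin at the middle of its underside, z up. Starts standing in its slot in the rack; pick it by the tab, across the thickness, from above.
- plate_16: The orange filler plate, 16 mm thick (x), rigid plastic, about 165 g: a blade 90 wide (y) x 84 high whose lower long edges are rounded by 3 mm, with a tab of the same thickness, 44 wide (y) x 36 high, standing on the middle of its top, so 120 mm high in all. Origin at the middle of its underside, z up. Starts standing in its slot in the rack; pick it by the tab, across the thickness, from above.
- plate_20: The red filler plate, 20 mm thick (x), rigid plastic, about 206 g: a blade 90 wide (y) x 84 high whose lower long edges are rounded by 3 mm, with a tab of the same thickness, 44 wide (y) x 36 high, standing on the middle of its top, so 120 mm high in all. Origin at the middle of its underside, z up. Starts standing in its slot in the rack; pick it by the tab, across the thickness, from above.
- tip_box: Bystander: blue pipette-tip box with white insert, 85 x 122 x 70 mm; origin under its middle.
- buffer_bottle: Bystander: white bottle, 68 mm across, about 150 mm high; origin under its middle.
- tape_roll: Bystander: roll of yellow tape lying flat, 86 mm across, 19 mm high; origin under its middle.

How it is judged:
On the way, in this order (a step that is already met when the one before it is completed fails the run):
1. the thinnest (8 mm) plate is tried: its foot is at least 15 mm down in the gap (x of plate_8 in the frame of caster between -0.057 and -0.01 m and y of plate_8 in the frame of caster between -0.014 and 0.014 m and z of plate_8 in the frame of caster between 0.008 and 0.079 m), for 0.1 s.
2. then the next size (12 mm): its foot is at least 15 mm down in the gap (x of plate_12 in the frame of caster between -0.057 and -0.01 m and y of plate_12 in the frame of caster between -0.014 and 0.014 m and z of plate_12 in the frame of caster between 0.008 and 0.079 m), for 0.1 s.
3. then either the 12 mm plate, if it just fits, is all the way down in the gap, or the 16 mm plate is tried: its foot at least 15 mm down in the gap (((horizontal distance between stack_a and caster_mouth below 0.06 m and x of plate_12 in the frame of caster between -0.057 and -0.01 m and y of plate_12 in the frame of caster between -0.014 and 0.014 m and z of plate_12 in the frame of caster between 0.008 and 0.017 m) or (x of plate_16 in the frame of caster between -0.057 and -0.01 m and y of plate_16 in the frame of caster between -0.014 and 0.014 m and z of plate_16 in the frame of caster between 0.008 and 0.079 m))), for 0.1 s.
At the end, for the whole second after the job is handed in: The thickest plate that goes in stands in the gap, foot within 3 mm of the chamber floor, 14 mm of the middle, 0.12 rad of upright; the others stand in their own slots, within 12 mm of the slot middle, foot within 4 mm of its floor, 0.2 rad of upright; all at rest (((horizontal distance between stack_a and caster_mouth below 0.06 m and x of plate_12 in the frame of caster between -0.057 and -0.01 m and y of plate_12 in the frame of caster between -0.014 and 0.014 m and z of plate_12 in the frame of caster between 0.008 and 0.017 m and angle between plate_12's own z axis and vertical below 0.12 rad and horizontal distance between plate_8 and slot_8 below 0.012 m and z of plate_8 in the frame of rack between 0.003 and 0.01 m and angle between each of plate_8, plate_16, plate_20's own z axis and vertical below 0.2 rad and horizontal distance between plate_16 and slot_16 below 0.012 m and z of plate_16 in the frame of rack between 0.003 and 0.01 m and horizontal distance between plate_20 and slot_20 below 0.012 m and z of plate_20 in the frame of rack between 0.003 and 0.01 m) or (horizontal distance between stack_b and caster_mouth below 0.06 m and x of plate_16 in the frame of caster between -0.057 and -0.01 m and y of plate_16 in the frame of caster between -0.014 and 0.014 m and z of plate_16 in the frame of caster between 0.008 and 0.017 m and angle between plate_16's own z axis and vertical below 0.12 rad and horizontal distance between plate_8 and slot_8 below 0.012 m and z of plate_8 in the frame of rack between 0.003 and 0.01 m and angle between each of plate_8, plate_12, plate_20's own z axis and vertical below 0.2 rad and horizontal distance between plate_12 and slot_12 below 0.012 m and z of plate_12 in the frame of rack between 0.003 and 0.01 m and horizontal distance between plate_20 and slot_20 below 0.012 m and z of plate_20 in the frame of rack between 0.003 and 0.01 m)) and linear speed of each of plate_8, plate_12, plate_16, plate_20 below 0.01 m/s); the robot touches nothing.
It fails at once if a plate is forced: it presses on the caster or the glass with more than 45 N (contact force between any of plate_8, plate_12, plate_16, plate_20 and caster above 45 N or contact force between any of plate_8, plate_12, plate_16, plate_20 and stack_a above 45 N or contact force between any of plate_8, plate_12, plate_16, plate_20 and stack_b above 45 N or contact force between any of plate_8, plate_12, plate_16, plate_20 and stack_c above 45 N).
It fails at once if the tip box is disturbed: moved by more than 30 mm or tipped by more than 0.3 rad (distance of tip_box from where it was at the start of the episode above 0.03 m or angle between tip_box's own z axis and vertical above 0.3 rad).
It fails at once if the buffer bottle is disturbed: moved by more than 30 mm or tipped by more than 0.3 rad (distance of buffer_bottle from where it was at the start of the episode above 0.03 m or angle between buffer_bottle's own z axis and vertical above 0.3 rad).
It fails at once if the tape roll is disturbed: moved by more than 30 mm or tipped by more than 0.3 rad (distance of tape_roll from where it was at the start of the episode above 0.03 m or angle between tape_roll's own z axis and vertical above 0.3 rad).
It also fails if it takes over 72 s, if anything falls off the work surface, if the arm or the gripper's body presses on something with over 40 N, if the wrist force passes 120 N, or if a joint passes its speed limit or range.

## Working session

There is one attempt and no reset: what is moved stays moved. The work goes in short steps, Python scripts to look and compute and a shell command to move; the robot and the scene stay as the last step left them, time stands still between calls to the robot, and variables do not carry over. Pictures are saved under pics/ and viewed, and the job is handed in when it is done.

```bash
ls; mkdir -p pics; cat > h.py <<'E'
import numpy as np, cv2
from station import bot
def save(n,im): cv2.imwrite('pics/'+n+'.png',cv2.cvtColor(im,cv2.COLOR_RGB2BGR))
E
python3 - <<'E'
from h import *
o=bot.get_obs(); print({k:np.round(v,3) for k,v in o.items()})
for c in ['top','side']:
    im,d=bot.read_camera(c); save(c+'0',im); np.savez(c+'0',im=im,d=d); i=bot.camera_info(c); print(c,i)
print(bot.camera_info('wrist'))
E
```

```text
pics
{'t': np.float64(0.0), 'q': array([ 1.015,  0.478,  0.022,  1.556, -0.012,  1.109, -0.083]), 'joint_vel': array([-0.   ,  0.001, -0.002,  0.001, -0.001,  0.   , -0.   ]), 'joint_torque': array([-0.0000e+00, -5.9644e+01,  1.6080e+00, -2.8120e+01,  1.2000e-02,
        9.0000e-03, -0.0000e+00]), 'eef_pos': array([ 0.292, -0.608,  0.23 ]), 'tool_rot': array([-0.001,  0.975,  0.222, -0.   ]), 'contact_force': array([-0.289, -0.383, -0.711]), 'torque': array([-0.037,  0.014, -0.012]), 'gripper_width': np.float64(0.997)}
top {'fx': 409.3393971664745, 'fy': 409.3393971664745, 'cx': 276.62876439473723, 'cy': 211.29617101499292, 'world_from_camera': array([[ 0.01582337,  0.99566676, -0.09163694,  0.42442839],
       [-0.99986816,  0.01542255, -0.00508053,  0.03255961],
       [-0.00364524,  0.09170525,  0.99577952,  1.28867739],
       [ 0.        ,  0.        ,  0.        ,  1.        ]])}
side {'fx': 523.2711456870342, 'fy': 523.2711456870342, 'cx': 278.3387236644842, 'cy': 209.2384649917153, 'world_from_camera': array([[-0.99736136,  0.06311689, -0.0358688 ,  0.50242159],
       [-0.06992419, -0.70236727,  0.70837196,  0.99530621],
       [ 0.01951716,  0.70901092,  0.70492737,  1.02143239],
       [ 0.        ,  0.        ,  0.        ,  1.        ]])}
{'fx': 368.01843017133325, 'fy': 368.01843017133325, 'cx': 268.79534866686845, 'cy': 214.32722891369332, 'mount': array([[-9.64247606e-04,  9.49908179e-01,  3.12527632e-01,
         8.17199166e-02],
       [ 9.99999503e-01,  9.95459568e-04,  5.96809320e-05,
         1.06239585e-04],
       [-2.54417216e-04,  3.12527534e-01, -9.49908667e-01,
        -1.41899513e-01],
       [ 0.00000000e+00,  0.00000000e+00,  0.00000000e+00,
         1.00000000e+00]])}
```

View pics/top0.png

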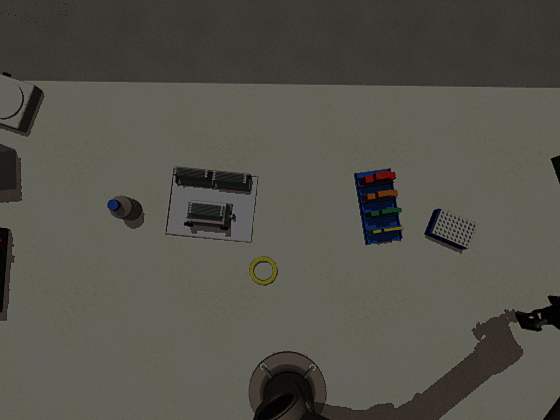

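View pics/side0.png

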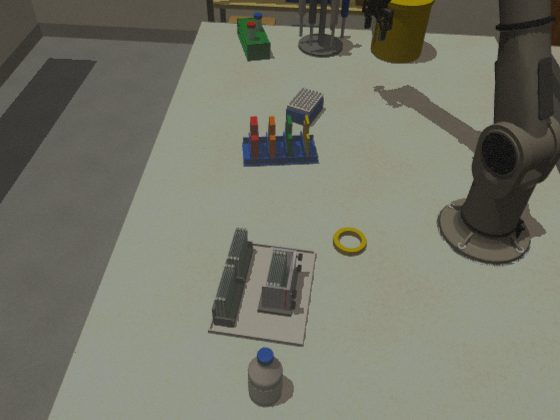

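Top: rack at cols 355-402, rows 168-245 (plates yellow→red going up). Caster tray is at cols 165-258, rows 166-242, with the chamber at about (210,215). Now I'll measure.

```bash
cat >> h.py <<'E'
def ray(c,uv,T=None):
    i=bot.camera_info(c); T=i['world_from_camera'] if T is None else T
    d=np.array([(uv[0]-i['cx'])/i['fx'],-(uv[1]-i['cy'])/i['fy'],-1.])
    return T[:3,3],T[:3,:3]@d
def atz(c,uv,z,T=None):
    o,d=ray(c,uv,T); return o+d*(z-o[2])/d[2]
def cloud(c,d,T=None):
    i=bot.camera_info(c); T=i['world_from_camera'] if T is None else T
    v,u=np.mgrid[:420,:560]; p=np.stack([(u-i['cx'])/i['fx']*d,-(v-i['cy'])/i['fy']*d,-d],-1)
    return p@T[:3,:3].T+T[:3,3]
def wT():
    o=bot.get_obs(); w,x,y,z=o['tool_rot']
    from scipy.spatial.transform import Rotation as R
    T=np.eye(4);T[:3,:3]=R.from_quat([x,y,z,w]).as_matrix();T[:3,3]=o['eef_pos']
    return T@bot.camera_info('wrist')['mount']
E
python3 - <<'E'
from h import *
S=np.array([560,420])
zs=dict(caster=0,caster_mouth=.094,stack_a=0,stack_b=0,stack_c=0,rack=0,slot_8=.006,slot_12=.006,slot_16=.006,slot_20=.006,plate_8=.006,plate_12=.006,plate_16=.006,plate_20=.006)
for c in ['top','side']:
    for k,z in zs.items():
        for r in bot.landmark_of(c,k)[:3]:
            print(c,k,round(r['score'],2),np.round(r['xy']*S,1),np.round(atz(c,r['xy']*S,z)[:2],4))
E
```

```text
top caster 0.68 [212.3 200.7] [0.5735 0.2436]
top caster 0.48 [376.4 213.3] [ 0.5415 -0.2759]
top caster_mouth 0.64 [206.2 217.9] [0.5118 0.2446]
top caster_mouth 0.48 [382.3 212.2] [ 0.5366 -0.2707]
top caster_mouth 0.37 [215.7 202.9] [0.5564 0.218 ]
top stack_a 0.79 [198.5 173. ] [0.6619 0.2903]
top stack_a 0.75 [231.7 174.2] [0.6596 0.1842]
top stack_a 0.73 [209.9 206.8] [0.554  0.2507]
top stack_b 0.79 [198.5 173. ] [0.6619 0.2903]
top stack_b 0.75 [231.7 174.2] [0.6596 0.1842]
top stack_b 0.73 [209.9 206.8] [0.554  0.2507]
top stack_c 0.79 [198.5 173. ] [0.6619 0.2903]
top stack_c 0.75 [231.7 174.2] [0.6596 0.1842]
top stack_c 0.73 [209.9 206.8] [0.554  0.2507]
top rack 0.73 [376.8 180. ] [ 0.6479 -0.278 ]
top rack 0.56 [231.3 174.1] [0.6599 0.1856]
top slot_8 0.83 [375.8 198.5] [ 0.5878 -0.273 ]
top slot_8 0.77 [381.1 227.8] [ 0.4956 -0.2888]
top slot_12 0.83 [375.8 198.5] [ 0.5878 -0.273 ]
top slot_12 0.77 [381.1 227.8] [ 0.4956 -0.2888]
top slot_16 0.83 [375.8 198.5] [ 0.5878 -0.273 ]
top slot_16 0.77 [381.1 227.8] [ 0.4956 -0.2888]
top slot_20 0.83 [375.8 198.5] [ 0.5878 -0.
[... 1820 characters left out ...]
side slot_20 0.77 [252.7 153.1] [ 0.65   -0.2628]
side slot_20 0.66 [287.6 147.6] [ 0.5443 -0.3002]
side plate_8 0.78 [303.8 150.6] [ 0.4933 -0.2899]
side plate_8 0.78 [289.9 151.8] [ 0.536 -0.28 ]
side plate_8 0.78 [254.1 155.4] [ 0.6446 -0.252 ]
side plate_12 0.78 [303.8 150.6] [ 0.4933 -0.2899]
side plate_12 0.78 [289.9 151.8] [ 0.536 -0.28 ]
side plate_12 0.78 [254.1 155.4] [ 0.6446 -0.252 ]
side plate_16 0.78 [303.8 150.6] [ 0.4933 -0.2899]
side plate_16 0.78 [289.9 151.8] [ 0.536 -0.28 ]
side plate_16 0.78 [254.1 155.4] [ 0.6446 -0.252 ]
side plate_20 0.78 [303.8 150.6] [ 0.4933 -0.2899]
side plate_20 0.78 [289.9 151.8] [ 0.536 -0.28 ]
side plate_20 0.78 [254.1 155.4] [ 0.6446 -0.252 ]
```

```bash
python3 - <<'E'
from h import *
for c in ['top','side']:
    f=np.load(c+'0.npz'); P=cloud(c,f['d']); hsv=cv2.cvtColor(f['im'],cv2.COLOR_RGB2HSV)
    def rep(n,m):
        q=P[m&(f['d']>0)]; print(c,n,len(q)); 
        if len(q)>10:
            r=cv2.minAreaRect(q[:,:2].astype(np.float32)); print(np.round(r[0],4),np.round(r[1],4),round(r[2],1),'z',np.round(np.percentile(q[:,2],[2,50,98]),3))
    reg=(P[...,0]>.35)&(P[...,0]<.75)&(P[...,1]<-.15)&(P[...,1]>-.4)
    rep('rack all',reg&(P[...,2]>.02)&(P[...,2]<.055))
    for n,(a,b) in dict(yel=(22,35),gre=(45,85),ora=(7,19),red=(0,5)).items():
        rep(n,reg&(hsv[...,0]>=a)&(hsv[...,0]<=b)&(hsv[...,1]>120)&(P[...,2]>.06))
        rep(n+' tabtop',reg&(hsv[...,0]>=a)&(hsv[...,0]<=b)&(hsv[...,1]>120)&(P[...,2]>.115))
    im=f['im']; 
    cr=im[150:260,150:420] if c=='top' else im[100:350,190:330]
    save(c+'crop',cv2.convertScaleAbs(cv2.resize(cr,None,fx=2.9 if c=='top' else 2.4,fy=2.9 if c=='top' else 2.4,interpolation=cv2.INTER_CUBIC),alpha=1.6))
E
```

```text
top rack all 589
[ 0.5642 -0.2766] [0.2204 0.1104] 9.2 z [0.021 0.038 0.052]
top yel 76
[ 0.4863 -0.2873] [0.0079 0.0906] 10.0 z [0.087 0.124 0.13 ]
top yel tabtop 45
[ 0.4863 -0.2873] [0.0079 0.0444] 10.3 z [0.122 0.126 0.131]
top gre 144
[ 0.5384 -0.2812] [0.012  0.0898] 9.4 z [0.068 0.109 0.129]
top gre tabtop 68
[ 0.5383 -0.2812] [0.0118 0.0437] 7.9 z [0.118 0.126 0.13 ]
top ora 203
[ 0.5402 -0.2787] [0.1156 0.0901] 8.7 z [0.062 0.104 0.13 ]
top ora tabtop 94
[ 0.542  -0.2791] [0.1121 0.0437] 9.0 z [0.119 0.125 0.131]
top red 285
[ 0.6159 -0.2687] [0.0707 0.0946] 9.3 z [0.063 0.094 0.129]
top red tabtop 111
[ 0.616  -0.2681] [0.0703 0.0451] 6.5 z [0.116 0.126 0.13 ]
side rack all 767
[ 0.5683 -0.2754] [0.2209 0.1191] 8.7 z [0.021 0.033 0.053]
side yel 107
[ 0.4908 -0.2837] [0.0089 0.0913] 9.2 z [0.063 0.091 0.127]
side yel tabtop 31
[ 0.4913 -0.2885] [0.0084 0.0473] 8.9 z [0.117 0.123 0.128]
side gre 45
[ 0.541  -0.2685] [0.0106 0.0683] 7.9 z [0.086 0.123 0.129]
side gre tabtop 28
[ 0.5428 -0.2821] [0.01   0.0413] 10.1 z [0.122 0.126 0.129]
side ora 147
[ 0.5961 -0.2642] [0.0808 0.0591] 66.8 z [0.064 0.098 0.128]
side ora tabtop 56
[ 0.5935 -0.269 ] [0.0148 0.0489] 4.7 z [0.119 0.125 0.128]
side red 106
[ 0.6452 -0.2617] [0.0193 0.0939] 9.4 z [0.084 0.123 0.129]
side red tabtop 59
[ 0.6458 -0.2662] [0.0188 0.0451] 10.6 z [0.122 0.125 0.129]
```

View pics/topcrop.png

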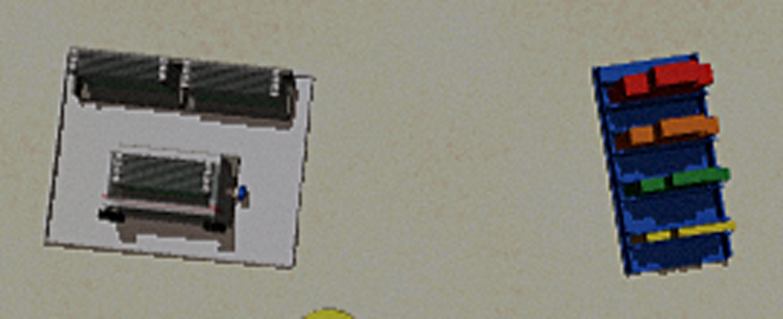

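View pics/sidecrop.png

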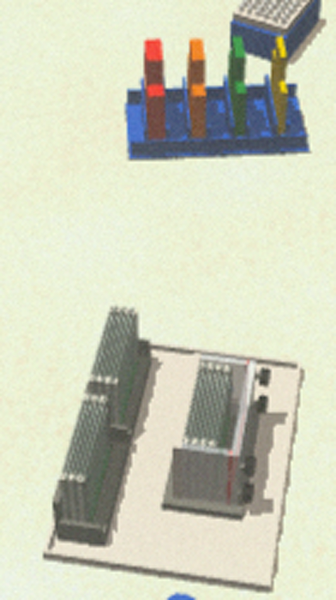

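```bash
cat >> h.py <<'E'
def pose():
    o=bot.get_obs(); w,x,y,z=o['tool_rot']
    from scipy.spatial.transform import Rotation as R
    return o['eef_pos'],R.from_quat([x,y,z,w])
def plan(x,y,z,psi,n):
    "rows from now to pose; psi=angle (deg) of tool y in world; turn spread over n rows, shift along current axes"
    from scipy.spatial.transform import Rotation as R
    p,r=pose(); a=np.deg2rad(psi)
    Y=np.array([np.cos(a),np.sin(a),0]);Z=np.array([0,0,-1.]);X=np.cross(Y,Z)
    rt=R.from_matrix(np.stack([X,Y,Z],1)); rv=(r.inv()*rt).as_rotvec()
    d=(np.array([x,y,z])-p)/n; 
    for k in range(n):
        print(np.round(r.inv().apply(d)*1000,1).tolist(),np.round(np.rad2deg(rv/n),2).tolist())
        r=r*R.from_rotvec(rv/n)
    print('total dist',np.round(np.linalg.norm(d)*n*1000,1))
def psi():
    M=pose()[1].as_matrix(); return np.rad2deg(np.arctan2(M[1,1],M[0,1])), np.rad2deg(np.arccos(-M[2,2]))
E
python3 - <<'E'
from h import *
print(psi()); plan(.565,-.277,.30,9.3,9)
E
```

```text
(np.float64(-64.34400972187521), np.float64(0.0032817520849578842))
[43.3, -20.1, -7.6] [0.0, 0.0, -8.18]
[45.7, -13.7, -7.6] [0.0, 0.0, -8.18]
[47.2, -7.1, -7.6] [0.0, 0.0, -8.18]
[47.7, -0.3, -7.6] [0.0, 0.0, -8.18]
[47.3, 6.5, -7.6] [0.0, 0.0, -8.18]
[45.8, 13.2, -7.6] [0.0, 0.0, -8.18]
[43.5, 19.6, -7.6] [0.0, 0.0, -8.18]
[40.3, 25.5, -7.6] [0.0, 0.0, -8.18]
[36.2, 31.0, -7.6] [0.0, 0.0, -8.18]
total dist 434.7
```

```bash
python3 -m jog '[[[43,-20,-8],[0,0,-8.2],-1],[[46,-14,-8],[0,0,-8.2],-1],[[47,-7,-8],[0,0,-8.2],-1],[[48,0,-8],[0,0,-8.2],-1],[[47,6,-8],[0,0,-8.2],-1],[[46,13,-8],[0,0,-8.2],-1],[[43,20,-8],[0,0,-8.2],0],[[40,25,-8],[0,0,-8.2],0],[[36,31,-6],[0,0,-8.2],0.06],[[0,0,0],[0,0,0],0.06],[[0,0,0],[0,0,0],0.06]]'
cat >> h.py <<'E'
def wlook(n):
    T=wT(); im,d=bot.read_camera('wrist'); save(n,cv2.convertScaleAbs(im,alpha=1.5)); np.savez(n,im=im,d=d,T=T)
    return T,im,d
E
python3 - <<'E'
from h import *
T,im,d=wlook('w_rack'); print(psi(),pose()[0],bot.get_obs()['gripper_width'])
E
```

```text
t: 2.88
eef_pos: [0.5636, -0.2779, 0.3012]
tool_rot: [-0.0, 0.647, 0.763, -0.0]
contact_force: [0.8, -1.3, -0.5]
gripper_width: 0.468
(np.float64(9.32093053647582), np.float64(0.06339065309816846)) [ 0.56311238 -0.27866431  0.30104165] 0.4732417822249537
```

View pics/w_rack.png

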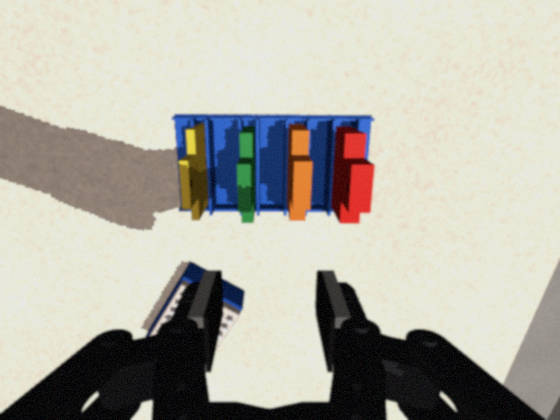

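Wrist view shows the rack at cols 175-373, rows 113-212, with yellow at about (190,170) through red at about (358,175). Next I'll measure the tab tops.

```bash
cat >> h.py <<'E'
def blobs(f,zmin,zmax,reg):
    P=cloud('wrist',f['d'],f['T']); hsv=cv2.cvtColor(f['im'],cv2.COLOR_RGB2HSV)
    for n,(a,b) in dict(yel=(22,35),gre=(45,85),ora=(7,19),red=(0,5)).items():
        m=reg(P)&(hsv[...,0]>=a)&(hsv[...,0]<=b)&(hsv[...,1]>100)&(P[...,2]>zmin)&(P[...,2]<zmax)&(f['d']>0)
        # largest component
        k,l,s,_=cv2.connectedComponentsWithStats(m.astype(np.uint8))
        if k<2: print(n,'none'); continue
        j=1+np.argmax(s[1:,4]); q=P[l==j]
        r=cv2.minAreaRect(q[:,:2].astype(np.float32)); print(n,len(q),np.round(r[0],4),np.round(r[1],4),round(r[2],1),'z',np.round(np.percentile(q[:,2],[5,50,95]),4))
E
python3 - <<'E'
from h import *
f=np.load('w_rack.npz'); P=cloud('wrist',f['d'],f['T'])
reg=lambda P:(P[...,1]<-.15)&(P[...,1]>-.4)
blobs(f,.115,.135,reg); print('rack'); 
m=reg(P)&(P[...,0]>.4)&(P[...,0]<.75)&(P[...,2]>.035)&(P[...,2]<.055)
q=P[m&(f['d']>0)]; r=cv2.minAreaRect(q[:,:2].astype(np.float32)); print(r)
b=P[(P[...,2]<.02)&(f['d']>0)]; print('bench z',np.median(b[:,2]))
E
```

```text
yel 461 [ 0.4909 -0.2868] [0.0078 0.0444] 9.4 z [0.1174 0.1252 0.1264]
gre 691 [ 0.543  -0.2813] [0.0121 0.0445] 10.0 z [0.1212 0.1254 0.1265]
ora 929 [ 0.5929 -0.2704] [0.0164 0.0439] 8.7 z [0.1231 0.1253 0.1265]
red 1214 [ 0.6453 -0.265 ] [0.0208 0.0449] 9.9 z [0.1193 0.1253 0.1265]
rack
((0.5714842677116394, -0.27514904737472534), (0.18028391897678375, 0.10625680536031723), 9.293737411499023)
bench z -0.0005568809827869725
```

```bash
python3 - <<'E'
from h import *
plan(.54,.22,.28,-5,9)
E
```

```text
[55.1, 6.4, 2.3] [-0.01, 0.0, 1.59]
[55.3, 4.9, 2.3] [-0.01, 0.0, 1.59]
[55.4, 3.4, 2.3] [-0.01, 0.0, 1.59]
[55.4, 1.8, 2.3] [-0.01, 0.0, 1.59]
[55.5, 0.3, 2.3] [-0.01, 0.0, 1.59]
[55.5, -1.2, 2.3] [-0.01, 0.0, 1.59]
[55.4, -2.8, 2.3] [-0.01, 0.0, 1.59]
[55.3, -4.3, 2.3] [-0.01, 0.0, 1.59]
[55.2, -5.9, 2.3] [-0.01, 0.0, 1.59]
total dist 499.6
```

```bash
python3 -m jog '[[[55,6,2],[0,0,1.6],0.06],[[55,5,2],[0,0,1.6],0.06],[[55,3,2],[0,0,1.6],0.06],[[55,2,2],[0,0,1.6],0.06],[[55,0,2],[0,0,1.6],0.06],[[55,-1,2],[0,0,1.6],0.06],[[55,-3,2],[0,0,1.6],0.06],[[55,-4,2],[0,0,1.6],0.06],[[55,-6,2],[0,0,1.6],0.06],[[0,0,0],[0,0,0],0.06],[[0,0,0],[0,0,0],0.06]]'
python3 - <<'E'
from h import *
T,im,d=wlook('w_cast'); print(psi(),pose()[0])
P=cloud('wrist',d,T)
m=(P[...,2]>.086)&(P[...,2]<.1)&(d>0)&(P[...,0]>.46)&(P[...,0]<.6)&(P[...,1]>.15)&(P[...,1]<.35)
q=P[m]; r=cv2.minAreaRect(q[:,:2].astype(np.float32)); print(r,len(q))
vis=np.zeros((420,560),np.uint8); vis[d>0]=np.clip(P[...,2][d>0]*2000,0,255); 
big=cv2.resize(cv2.applyColorMap(vis,cv2.COLORMAP_JET),None,fx=1.4,fy=1.4,interpolation=cv2.INTER_NEAREST); cv2.imwrite('pics/w_cast_d.png',big)
E
```

```text
t: 4.3
eef_pos: [0.54, 0.2164, 0.283]
tool_rot: [0.0, 0.738, 0.675, -0.001]
contact_force: [-0.2, -0.7, -0.5]
gripper_width: 0.465
(np.float64(-5.138847483272279), np.float64(0.08469191557556097)) [0.54018441 0.21578876 0.28302516]
((0.5292268991470337, 0.2499522566795349), (0.1161339208483696, 0.07176708430051804), 84.99836730957031) 5169
```

View pics/w_cast.png

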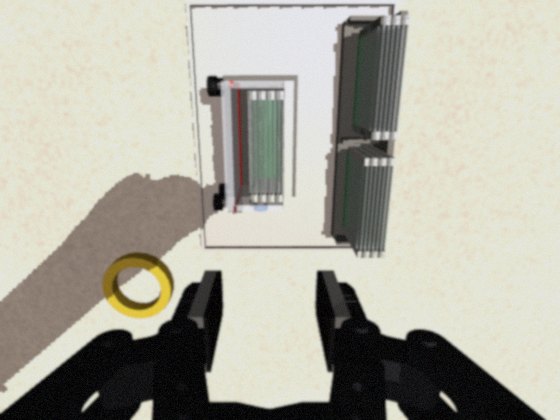

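View pics/w_cast_d.png

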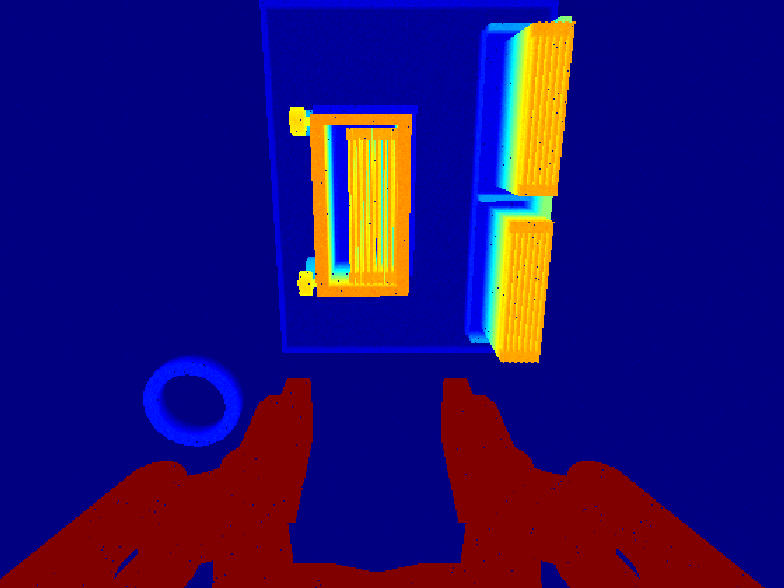

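Wrist view shows the open chamber: face plate at about col 228 and glass from about col 250 to 283, so the gap lies between. Now I'll extract the edges in the rotated frame.

```bash
python3 - <<'E'
from h import *
f=np.load('w_cast.npz'); P=cloud('wrist',f['d'],f['T']); d=f['d']
m=(P[...,2]>.091)&(P[...,2]<.1)&(d>0)&(P[...,0]>.46)&(P[...,0]<.6)&(P[...,1]>.15)&(P[...,1]<.35)
# face plate outer edge line fit
q=P[(P[...,2]>.085)&(P[...,2]<.1)&(d>0)&(P[...,0]>.46)&(P[...,0]<.6)&(P[...,1]>.15)&(P[...,1]<.35)]
for yaw in np.arange(-7,-3,.5):
    a=np.deg2rad(yaw); u=q[:,0]*np.cos(a)+q[:,1]*np.sin(a); v=-q[:,0]*np.sin(a)+q[:,1]*np.cos(a)
    h=np.histogram(u,np.arange(u.min()-.002,u.max()+.002,.001))[0]
    print(yaw,round((h.astype(float)**2).sum()), [round(np.percentile(u,p),4) for p in (.5,99.5)],[round(np.percentile(v,p),4) for p in (.5,99.5)])
a=np.deg2rad(-5.); u=q[:,0]*np.cos(a)+q[:,1]*np.sin(a); v=-q[:,0]*np.sin(a)+q[:,1]*np.cos(a)
vm=(v.min()+v.max())/2; print('v mid',vm, v.min(),v.max())
for s in (-.035,-.02,0,.02,.035):
    k=abs(v-vm-s)<.004; h,e=np.histogram(u[k],np.arange(.46,.58,.001)); 
    print(s,[(round(e[i],3),int(h[i])) for i in range(len(h)) if h[i]])
print('z by u', [(round(uu,3),round(float(np.median(q[abs(u-uu)<.001][:,2])),4)) for uu in np.arange(.465,.56,.005) if (abs(u-uu)<.001).sum()>5])
S=np.array([560,420])
for k in ['caster_mouth','caster']:
    bot.read_camera('wrist')
    for r in bot.landmark_of('wrist',k)[:2]: print(k,r['score'],r['xy']*S,atz('wrist',r['xy']*S,.094 if 'm' in k else 0,f['T']))
E
```

```text
-7.0 541479 [np.float64(0.4673), np.float64(0.5315)] [np.float64(0.2549), np.float64(0.371)]
-6.5 559431 [np.float64(0.4705), np.float64(0.5339)] [np.float64(0.2506), np.float64(0.3665)]
-6.0 584289 [np.float64(0.4736), np.float64(0.5361)] [np.float64(0.2463), np.float64(0.3621)]
-5.5 617247 [np.float64(0.4766), np.float64(0.5386)] [np.float64(0.2419), np.float64(0.3576)]
-5.0 611537 [np.float64(0.4793), np.float64(0.5411)] [np.float64(0.2375), np.float64(0.3531)]
-4.5 623557 [np.float64(0.4817), np.float64(0.5437)] [np.float64(0.2331), np.float64(0.3487)]
-4.0 591183 [np.float64(0.484), np.float64(0.5463)] [np.float64(0.2287), np.float64(0.3443)]
-3.5 562317 [np.float64(0.4861), np.float64(0.5492)] [np.float64(0.2242), np.float64(0.3399)]
v mid 0.29512661676800567 0.23705936546295125 0.35319386807306014
-0.035 [(np.float64(0.479), 9), (np.float64(0.48), 8), (np.float64(0.481), 8), (np.float64(0.482), 8), (np.float64(0.483), 8), (np.float64(0.484), 9), (np.float64(0.485), 8), (np.float64(0.486), 8), (np.float64(0.487), 11), (np.float64(0.502), 1), (np.float64(0.503), 8), (np.float64(
[... 3568 characters left out ...]
float64(0.533), 9), (np.float64(0.534), 9), (np.float64(0.535), 9), (np.float64(0.536), 9), (np.float64(0.537), 15), (np.float64(0.538), 12), (np.float64(0.539), 9), (np.float64(0.54), 9)]
z by u [(np.float64(0.48), 0.0933), (np.float64(0.485), 0.0934), (np.float64(0.49), 0.0933), (np.float64(0.495), 0.0934), (np.float64(0.5), 0.0932), (np.float64(0.505), 0.0914), (np.float64(0.51), 0.091), (np.float64(0.515), 0.0915), (np.float64(0.52), 0.0915), (np.float64(0.525), 0.0916), (np.float64(0.53), 0.0914), (np.float64(0.535), 0.0934), (np.float64(0.54), 0.0935)]
caster_mouth 0.86 [231.112 149.688] [0.51059917 0.25178778 0.094     ]
caster 0.73 [288.176 134.106] [0.56643816 0.25059445 0.        ]
```

```bash
python3 - <<'E'
from h import *
plan(.491,-.287,.18,9.4,9)
f=np.load('w_cast.npz'); im=f['im'][60:240,180:420]; save('castzoom',cv2.convertScaleAbs(cv2.resize(im,None,fx=3.3,fy=3.3,interpolation=cv2.INTER_NEAREST),alpha=1.5))
E
```

```text
[-56.2, -0.5, 11.5] [0.0, 0.0, -1.61]
[-56.2, -2.0, 11.5] [0.0, 0.0, -1.61]
[-56.1, -3.6, 11.5] [0.0, 0.0, -1.61]
[-56.0, -5.2, 11.5] [0.0, 0.0, -1.61]
[-55.8, -6.8, 11.5] [0.0, 0.0, -1.61]
[-55.6, -8.3, 11.5] [0.0, 0.0, -1.61]
[-55.3, -9.9, 11.5] [0.0, 0.0, -1.61]
[-55.0, -11.4, 11.5] [0.0, 0.0, -1.61]
[-54.7, -13.0, 11.5] [0.0, 0.0, -1.61]
total dist 516.4
```

View pics/castzoom.png

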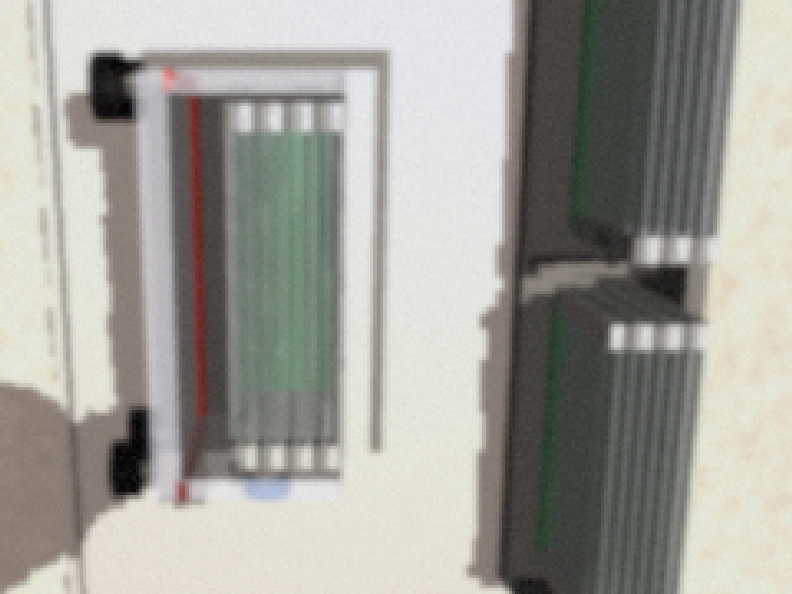

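Zoom shows four white spacers alternating with grey in the chamber, so about 7 cassettes. I'll let the plate trials decide. Going for yellow.

```bash
python3 -m jog '[[[-56,-1,7],[0,0,-1.6],0.06],[[-56,-2,12],[0,0,-1.6],0.06],[[-56,-4,12],[0,0,-1.6],0.06],[[-56,-5,12],[0,0,-1.6],0.06],[[-56,-7,12],[0,0,-1.6],0.06],[[-56,-8,12],[0,0,-1.6],0.06],[[-55,-10,12],[0,0,-1.6],0.06],[[-55,-11,12],[0,0,-1.6],0.06],[[-55,-13,12],[0,0,-1.6],0.06],[[0,0,0],[0,0,0],0.06],[[0,0,0],[0,0,0],0.06]]'
python3 - <<'E'
from h import *
print(psi(),pose()[0]);plan(.491,-.287,.093,9.4,3)
E
```

```text
t: 5.92
eef_pos: [0.491, -0.2853, 0.1803]
tool_rot: [-0.0, 0.647, 0.763, 0.0]
contact_force: [0.1, 0.5, -0.3]
gripper_width: 0.473
(np.float64(9.384538629636811), np.float64(0.032375376204152116)) [ 0.49096901 -0.28529218  0.18034491]
[-0.6, -0.1, 29.1] [0.0, -0.01, -0.01]
[-0.6, -0.1, 29.1] [0.0, -0.01, -0.01]
[-0.6, -0.1, 29.1] [0.0, -0.01, -0.01]
total dist 87.4
```

```bash
python3 -m jog '[[[-1,0,30],[0,0,0],0.06],[[-1,0,29],[0,0,0],0.06],[[0,0,28],[0,0,0],0.06],[[0,0,0],[0,0,0],0.06],[[0,0,0],[0,0,0],1],[[0,0,0],[0,0,0],1],[[0,0,0],[0,0,0],1],[[0,0,0],[0,0,0],1]]' 30
python3 - <<'E'
from h import *
o=bot.get_obs();print(psi(),pose()[0],o['contact_force'],o['gripper_width']*85,o['joint_vel'].max())
T,im,d=wlook('w_g8'); f=dict(d=d,im=im,T=T); blobs(f,.10,.135,lambda P:P[...,1]<-.15)
E
```

```text
t: 6.92
eef_pos: [0.4914, -0.2876, 0.095]
tool_rot: [0.0, 0.647, 0.763, -0.0]
contact_force: [-2.4, 1.5, 5.8]
gripper_width: 0.088
(np.float64(9.437713135574002), np.float64(0.06236529769591508)) [ 0.49144159 -0.28759174  0.0949689 ] [-2.44392313  1.52283232  5.8465074 ] 7.4653198839526 0.00137735798227016
yel 2939 [ 0.4922 -0.286 ] [0.0101 0.0444] 6.3 z [0.1076 0.1252 0.1263]
gre 4541 [ 0.5418 -0.2759] [0.0133 0.035 ] 8.5 z [0.1027 0.1241 0.126 ]
ora 8438 [ 0.5922 -0.2706] [0.0179 0.0455] 6.7 z [0.1021 0.1196 0.126 ]
red 4 [ 0.5854 -0.2747] [0.0003 0.0012] 32.7 z [0.1192 0.1199 0.1204]
```

View pics/w_g8.png

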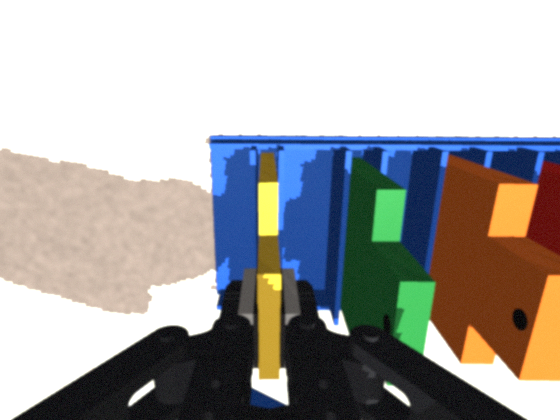

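Yellow is gripped (opening 7.5 mm, tab centred between the fingers at about (268,300)). Lifting.

```bash
python3 -m jog '[[[0,0,-25],[0,0,0],1],[[0,0,-40],[0,0,0],1],[[0,0,-50],[0,0,0],1],[[0,0,-25],[0,0,0],1],[[0,0,0],[0,0,0],1]]'
python3 - <<'E'
from h import *
o=bot.get_obs();print(psi(),pose()[0],o['contact_force'],o['gripper_width']*85)
plan(.5188,.2509,.225,-5,10)
E
```

```text
t: 7.6
eef_pos: [0.493, -0.2879, 0.2364]
tool_rot: [0.003, 0.646, 0.763, 0.001]
contact_force: [-0.0, 0.8, -1.6]
gripper_width: 0.087
(np.float64(9.447869987139907), np.float64(0.3421414251811335)) [ 0.49295284 -0.28785403  0.23641076] [-0.0266      0.76579329 -1.62299114] 7.384746913004903
[52.7, 11.4, 1.0] [0.03, 0.02, 1.44]
[53.0, 10.1, 1.0] [0.03, 0.02, 1.44]
[53.2, 8.7, 1.0] [0.03, 0.02, 1.44]
[53.4, 7.4, 1.0] [0.03, 0.02, 1.44]
[53.6, 6.0, 1.0] [0.03, 0.02, 1.44]
[53.7, 4.7, 1.1] [0.03, 0.02, 1.44]
[53.8, 3.3, 1.1] [0.03, 0.02, 1.44]
[53.9, 2.0, 1.1] [0.03, 0.02, 1.44]
[53.9, 0.6, 1.1] [0.03, 0.02, 1.44]
[53.9, -0.8, 1.1] [0.03, 0.02, 1.44]
total dist 539.5
```

```bash
python3 -m jog '[[[53,11,1],[0,0,1.4],1],[[53,10,1],[0,0,1.4],1],[[53,9,1],[0,0,1.4],1],[[53,7,1],[0,0,1.4],1],[[54,6,1],[0,0,1.4],1],[[54,5,1],[0,0,1.4],1],[[54,3,1],[0,0,1.5],1],[[54,2,1],[0,0,1.5],1],[[54,1,1],[0,0,1.5],1],[[54,-1,1],[0,0,1.5],1],[[0,0,0],[0,0,0],1],[[0,0,0],[0,0,0],1]]'
python3 - <<'E'
from h import *
o=bot.get_obs();print(psi(),pose()[0],o['contact_force'],o['gripper_width']*85)
T,im,d=wlook('w_c8'); 
plan(.5188,.2509,.185,-5,2)
E
```

```text
t: 9.1
eef_pos: [0.515, 0.2514, 0.2221]
tool_rot: [-0.0, 0.737, 0.676, -0.001]
contact_force: [0.0, 0.2, -0.8]
gripper_width: 0.089
(np.float64(-4.916697954820994), np.float64(0.12834584012873196)) [0.51497499 0.25138376 0.22212909] [ 0.00441888  0.18990391 -0.77142127] 7.595932485293429
[0.4, 1.7, 18.7] [-0.03, 0.05, -0.01]
[0.3, 1.7, 18.7] [-0.03, 0.05, -0.01]
total dist 37.5
```

View pics/w_c8.png

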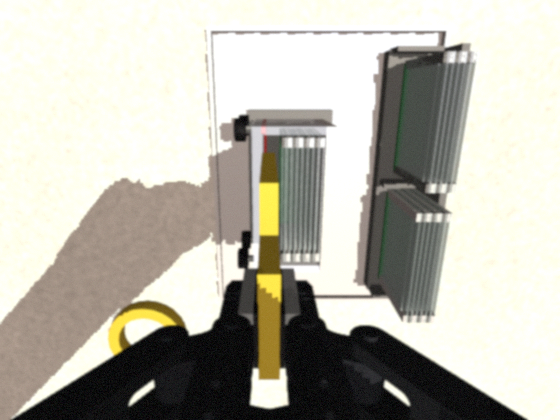

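Plate hangs at col 268, with the face plate at about col 262 and glass from about col 281. I'll quantify both in tool y.

```bash
cat >> h.py <<'E'
def gapcheck(f,zfoot=None,hue=(22,35)):
    P=cloud('wrist',f['d'],f['T']); d=f['d']
    hsv=cv2.cvtColor(f['im'],cv2.COLOR_RGB2HSV)
    p,r=pose()
    a=np.deg2rad(-5.); U=P[...,0]*np.cos(a)+P[...,1]*np.sin(a); V=-P[...,0]*np.sin(a)+P[...,1]*np.cos(a)
    pu=p[0]*np.cos(a)+p[1]*np.sin(a); pv=-p[0]*np.sin(a)+p[1]*np.cos(a)
    m=(hsv[...,0]>=hue[0])&(hsv[...,0]<=hue[1])&(hsv[...,1]>100)&(P[...,2]>p[2]-.02)&(P[...,2]<p[2]+.1)&(d>0)
    top=m&(P[...,2]>np.percentile(P[...,2][m],80)-.004); 
    print('tcp u,v',round(pu,4),round(pv,4),'plate top u range',np.round(np.percentile(U[top],[1,99]),4),'all',np.round(np.percentile(U[m],[1,99]),4),'v',np.round(np.percentile(V[top],[1,99]),4))
    q=(P[...,2]>.089)&(P[...,2]<.097)&(d>0)&(abs(V-.295)<.05)&(U>.46)&(U<.56)&~m
    for s in (.03,.04):
        k=q&(abs(V-.295-s)<.005); h,e=np.histogram(U[k],np.arange(.47,.55,.001)); print(s,[(round(float(e[i]),3),int(h[i])) for i in range(len(h)) if h[i]>2])
E
python3 - <<'E'
from h import *
f=np.load('w_c8.npz'); gapcheck(f)
E
```

```text
tcp u,v 0.4916 0.2945 plate top u range [0.4489 0.5356] all [0.4508 0.5301] v [0.2758 0.3186]
0.03 [(0.479, 13), (0.48, 13), (0.481, 26), (0.482, 14), (0.483, 14), (0.484, 28), (0.485, 7), (0.503, 10), (0.504, 17), (0.507, 7), (0.508, 17), (0.511, 13), (0.512, 13), (0.515, 9), (0.516, 22), (0.519, 8), (0.52, 18), (0.523, 13), (0.524, 13), (0.527, 12), (0.528, 19), (0.531, 11), (0.532, 17), (0.533, 21), (0.534, 19), (0.535, 19), (0.536, 23), (0.537, 14), (0.538, 19), (0.539, 19), (0.54, 19)]
0.04 [(0.479, 15), (0.48, 13), (0.481, 15), (0.482, 25), (0.483, 12), (0.484, 21), (0.485, 18), (0.486, 10), (0.487, 8), (0.501, 3), (0.502, 3), (0.503, 3), (0.504, 27), (0.505, 3), (0.506, 4), (0.507, 16), (0.508, 14), (0.509, 3), (0.51, 3), (0.511, 12), (0.512, 18), (0.513, 5), (0.514, 3), (0.515, 12), (0.516, 19), (0.517, 3), (0.518, 6), (0.519, 14), (0.52, 14), (0.521, 3), (0.522, 3), (0.523, 13), (0.524, 23), (0.525, 4), (0.526, 6), (0.527, 14), (0.528, 14), (0.529, 4), (0.53, 3), (0.531, 17), (0.532, 18), (0.533, 24), (0.534, 20), (0.535, 15), (0.536, 18), (0.537, 20), (0.538, 16), (0.539, 20), (0.54, 18)]
```

```bash
python3 -m jog '[[[1,3,15],[0,0,0],1],[[0,1,15],[0,0,0],1],[[0,0,5],[0,0,0],1],[[0,0,8],[0,0,0],1],[[0,0,10],[0,0,0],1],[[0,0,12],[0,0,0],1],[[0,0,0],[0,0,0],1],[[0,0,0],[0,0,0],1]]'
python3 - <<'E'
from h import *
o=bot.get_obs();print(psi(),pose()[0],o['contact_force'],o['gripper_width']*85)
T,im,d=wlook('w_c8in'); gapcheck(dict(T=T,im=im,d=d))
bot.read_camera('side')
im,d=bot.read_camera('side'); save('side_c8',cv2.resize(im[200:350,200:340],None,fx=4,fy=4))
E
```

```text
t: 10.15
eef_pos: [0.5197, 0.253, 0.1584]
tool_rot: [-0.0, 0.737, 0.676, 0.0]
contact_force: [-0.5, -0.6, -0.8]
gripper_width: 0.087
(np.float64(-4.934757414837232), np.float64(0.013908784972081515)) [0.51969912 0.25300416 0.15841592] [-0.52854224 -0.58893096 -0.83376877] 7.384038206847075
tcp u,v 0.4958 0.2974 plate top u range [0.4501 0.5297] all [0.4515 0.5137] v [0.278  0.3205]
0.03 [(0.479, 17), (0.48, 30), (0.481, 28), (0.482, 22), (0.483, 34), (0.484, 32), (0.485, 19), (0.486, 32), (0.487, 16), (0.504, 33), (0.507, 16), (0.508, 34), (0.511, 17), (0.512, 33), (0.515, 17), (0.516, 29), (0.519, 19), (0.52, 26), (0.523, 20), (0.524, 27), (0.527, 27), (0.528, 25), (0.531, 21), (0.532, 28), (0.533, 43), (0.534, 24), (0.535, 29), (0.536, 27), (0.537, 32), (0.538, 29), (0.539, 28), (0.54, 30), (0.541, 4)]
0.04 [(0.479, 34), (0.48, 21), (0.481, 32), (0.482, 34), (0.483, 31), (0.484, 23), (0.485, 33), (0.486, 35), (0.487, 15), (0.501, 3), (0.502, 6), (0.503, 18), (0.504, 19), (0.505, 3), (0.506, 6), (0.507, 13), (0.508, 25), (0.509, 3), (0.51, 7), (0.511, 21), (0.512, 27), (0.513, 3), (0.514, 6), (0.515, 19), (0.516, 29), (0.517, 3), (0.518, 6), (0.519, 22), (0.52, 27), (0.521, 5), (0.522, 6), (0.523, 21), (0.524, 30), (0.525, 6), (0.526, 6), (0.527, 22), (0.528, 27), (0.529, 8), (0.53, 6), (0.531, 21), (0.532, 31), (0.533, 41), (0.534, 28), (0.535, 30), (0.536, 32), (0.537, 28), (0.538, 28), (0.539, 32), (0.54, 27), (0.541, 7)]
```

View pics/w_c8in.png

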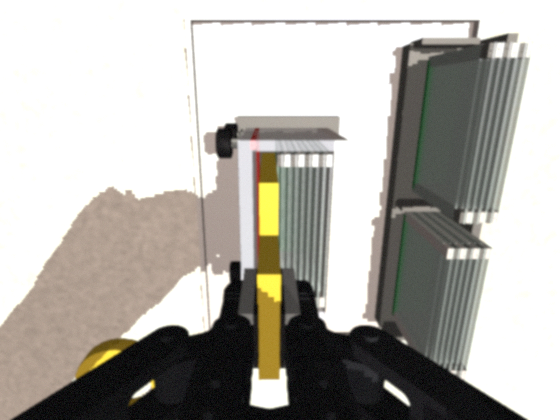

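View pics/side_c8.png

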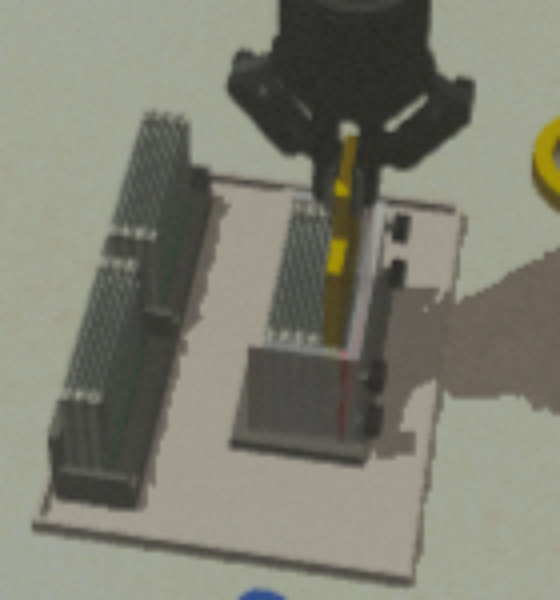

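The 8 mm plate's foot is about 25 mm down in the gap with no contact force. I'll withdraw it and return it.

```bash
python3 -m jog '[[[0,0,-20],[0,0,0],1],[[0,0,-30],[0,0,0],1],[[0,0,-15],[0,0,0],1],[[0,0,0],[0,0,0],1]]'
python3 - <<'E'
from h import *
plan(.4914,-.2876,.205,9.4,10)
E
```

```text
t: 10.8
eef_pos: [0.5204, 0.2533, 0.2251]
tool_rot: [0.001, 0.737, 0.676, 0.002]
contact_force: [-0.7, 1.3, -0.5]
gripper_width: 0.086
[-54.1, 1.8, 1.9] [0.02, -0.01, -1.44]
[-54.2, 0.4, 1.9] [0.02, -0.01, -1.44]
[-54.2, -0.9, 1.9] [0.02, -0.01, -1.44]
[-54.1, -2.3, 1.9] [0.02, -0.01, -1.44]
[-54.0, -3.6, 2.0] [0.02, -0.01, -1.44]
[-53.9, -5.0, 2.0] [0.02, -0.01, -1.44]
[-53.8, -6.3, 2.0] [0.02, -0.01, -1.44]
[-53.6, -7.7, 2.0] [0.02, -0.01, -1.44]
[-53.4, -9.0, 2.0] [0.02, -0.01, -1.44]
[-53.2, -10.4, 2.0] [0.02, -0.01, -1.44]
total dist 542.1
```

```bash
python3 -m jog '[[[-54,2,2],[0,0,-1.4],1],[[-54,0,2],[0,0,-1.4],1],[[-54,-1,2],[0,0,-1.4],1],[[-54,-2,2],[0,0,-1.4],1],[[-54,-4,2],[0,0,-1.4],1],[[-54,-5,2],[0,0,-1.4],1],[[-54,-6,2],[0,0,-1.5],1],[[-54,-8,2],[0,0,-1.5],1],[[-53,-9,2],[0,0,-1.5],1],[[-53,-10,2],[0,0,-1.5],1],[[0,0,0],[0,0,0],1],[[0,0,0],[0,0,0],1]]'
python3 - <<'E'
from h import *
print(psi(),pose()[0])
plan(.4914,-.2876,.095,9.4,5)
E
```

```text
t: 12.3
eef_pos: [0.4895, -0.2866, 0.2024]
tool_rot: [-0.001, 0.646, 0.763, 0.0]
contact_force: [0.7, 0.0, -0.5]
gripper_width: 0.091
(np.float64(9.45045655014399), np.float64(0.11131006344993115)) [ 0.48945721 -0.28663805  0.20236614]
[-0.3, 0.4, 21.5] [-0.01, -0.02, 0.01]
[-0.3, 0.4, 21.5] [-0.01, -0.02, 0.01]
[-0.3, 0.4, 21.5] [-0.01, -0.02, 0.01]
[-0.3, 0.4, 21.5] [-0.01, -0.02, 0.01]
[-0.3, 0.4, 21.5] [-0.01, -0.02, 0.01]
total dist 107.4
```

```bash
python3 -m jog '[[[-1,2,20],[0,0,0],1],[[0,0,30],[0,0,0],1],[[0,0,20],[0,0,0],1],[[0,0,15],[0,0,0],1],[[0,0,15],[0,0,0],1],[[0,0,5],[0,0,0],1],[[0,0,0],[0,0,0],1]]'
python3 - <<'E'
from h import *
o=bot.get_obs();print(psi(),pose()[0],o['contact_force'],o['gripper_width']*85)
E
```

```text
t: 13.18
eef_pos: [0.4923, -0.288, 0.0983]
tool_rot: [0.0, 0.646, 0.763, 0.0]
contact_force: [0.0, -0.7, -1.3]
gripper_width: 0.092
(np.float64(9.47121851185866), np.float64(0.014922389626733942)) [ 0.49226381 -0.28796578  0.09830932] [ 0.02547137 -0.65377726 -1.34302308] 7.835471391632999
```

```bash
python3 -m jog '[[[0,0,3],[0,0,0],1],[[0,0,0],[0,0,0],1],[[0,0,0],[0,0,0],0.06],[[0,0,0],[0,0,0],0.06],[[0,0,0],[0,0,0],0.06],[[0,0,-30],[0,0,0],0.06],[[0,0,-50],[0,0,0],0.06],[[0,20,-10],[0,0,0],0.06],[[0,30,0],[0,0,0],0.06],[[0,0,0],[0,0,0],0.06]]'
python3 - <<'E'
from h import *
o=bot.get_obs();print(psi(),pose()[0],o['contact_force'],o['gripper_width']*85)
T,im,d=wlook('w_b'); blobs(dict(T=T,im=im,d=d),.117,.135,lambda P:P[...,1]<-.15)
plan(.543,-.2813,.094,9.4,3)
E
```

```text
t: 14.42
eef_pos: [0.5434, -0.2786, 0.1857]
tool_rot: [0.001, 0.645, 0.764, 0.001]
contact_force: [-0.5, -0.3, 0.5]
gripper_width: 0.469
(np.float64(9.59523309685275), np.float64(0.12155611824436612)) [ 0.54342816 -0.27859796  0.18566813] [-0.45504839 -0.29698534  0.53424125] 39.83261869979538
yel 1024 [ 0.4936 -0.2871] [0.0081 0.0447] 9.3 z [0.1195 0.1251 0.1263]
gre 1367 [ 0.5428 -0.2813] [0.0112 0.045 ] 9.0 z [0.1238 0.1253 0.1264]
ora 2166 [ 0.593  -0.2704] [0.0169 0.0446] 8.6 z [0.1202 0.1252 0.1263]
red 2729 [ 0.6453 -0.2649] [0.0214 0.0447] 8.7 z [0.12   0.1253 0.1264]
[-0.7, 0.3, 30.4] [0.0, -0.01, 0.04]
[-0.7, 0.3, 30.4] [0.0, -0.01, 0.04]
[-0.7, 0.3, 30.4] [0.0, -0.01, 0.04]
total dist 91.2
```

View pics/w_b.png

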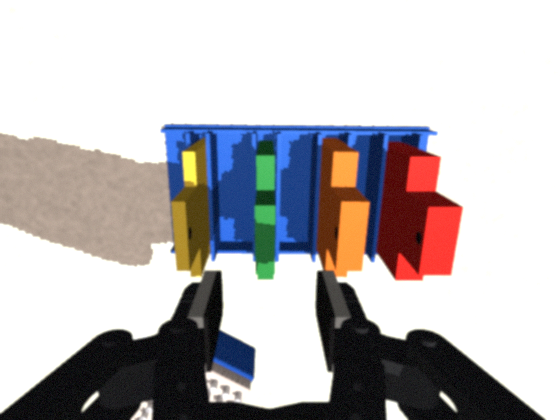

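Yellow stands back in its slot (tab top z 0.126). Now green at (265,210), which is centred.

```bash
python3 -m jog '[[[-2,0,30],[0,0,0.1],0.06],[[-1,0,31],[0,0,0],0.06],[[0,0,30],[0,0,0],0.06],[[0,0,0],[0,0,0],0.06],[[0,0,0],[0,0,0],1],[[0,0,0],[0,0,0],1],[[0,0,0],[0,0,0],1],[[0,0,0],[0,0,0],1]]'
python3 - <<'E'
from h import *
o=bot.get_obs();print(psi(),pose()[0],o['contact_force'],o['gripper_width']*85)
E
```

```text
t: 15.48
eef_pos: [0.5427, -0.2834, 0.0959]
tool_rot: [0.001, 0.647, 0.762, 0.0]
contact_force: [-1.8, 0.2, 7.2]
gripper_width: 0.132
(np.float64(9.342907117772521), np.float64(0.1437603408349337)) [ 0.54269131 -0.28340519  0.09590922] [-1.84111908  0.16727088  7.16352271] 11.195800940218371
```

```bash
python3 -m jog '[[[0,0,-25],[0,0,0],1],[[0,0,-40],[0,0,0],1],[[0,0,-50],[0,0,0],1],[[0,0,-22],[0,0,0],1],[[0,0,0],[0,0,0],1]]'
python3 - <<'E'
from h import *
o=bot.get_obs();print(psi(),pose()[0],o['contact_force'],o['gripper_width']*85)
plan(.5193,.2502,.225,-5,10)
E
```

```text
t: 16.1
eef_pos: [0.5428, -0.2832, 0.2334]
tool_rot: [0.002, 0.647, 0.762, 0.0]
contact_force: [-0.7, -0.6, -1.6]
gripper_width: 0.135
(np.float64(9.35104341349479), np.float64(0.23762352647776577)) [ 0.54283461 -0.28318318  0.23335754] [-0.66855488 -0.57887877 -1.55083248] 11.49767084085727
[53.0, 6.3, 0.7] [0.02, 0.01, 1.44]
[53.2, 5.0, 0.7] [0.02, 0.01, 1.44]
[53.3, 3.7, 0.7] [0.02, 0.01, 1.44]
[53.3, 2.3, 0.8] [0.02, 0.01, 1.44]
[53.4, 1.0, 0.8] [0.02, 0.01, 1.44]
[53.4, -0.3, 0.8] [0.02, 0.01, 1.44]
[53.4, -1.7, 0.8] [0.02, 0.01, 1.44]
[53.3, -3.0, 0.8] [0.02, 0.01, 1.44]
[53.2, -4.3, 0.8] [0.02, 0.01, 1.44]
[53.1, -5.7, 0.8] [0.02, 0.01, 1.44]
total dist 534.0
```

```bash
python3 -m jog '[[[53,6,1],[0,0,1.4],1],[[53,5,1],[0,0,1.4],1],[[53,4,1],[0,0,1.4],1],[[53,2,1],[0,0,1.4],1],[[53,1,1],[0,0,1.4],1],[[54,0,1],[0,0,1.4],1],[[54,-1,1],[0,0,1.5],1],[[53,-3,1],[0,0,1.5],1],[[53,-4,1],[0,0,1.5],1],[[53,-5,1],[0,0,1.5],1],[[0,0,0],[0,0,0],1],[[0,0,0],[0,0,0],1]]'
python3 - <<'E'
from h import *
o=bot.get_obs();print(psi(),pose()[0],o['contact_force'],o['gripper_width']*85)
plan(.5193,.2502,.195,-5,2)
T,im,d=wlook('w_c12'); gapcheck(dict(T=T,im=im,d=d),hue=(45,85))
E
```

```text
t: 17.6
eef_pos: [0.5183, 0.249, 0.2197]
tool_rot: [-0.0, 0.737, 0.675, -0.001]
contact_force: [-0.1, -0.8, -1.0]
gripper_width: 0.136
(np.float64(-5.018728564688959), np.float64(0.16558395673605442)) [0.51829279 0.24895975 0.2196832 ] [-0.12356333 -0.82062404 -1.04109441] 11.522311614811606
[0.7, 0.5, 12.3] [-0.06, 0.05, -0.01]
[0.7, 0.5, 12.3] [-0.06, 0.05, -0.01]
total dist 24.7
tcp u,v 0.4951 0.2924 plate top u range [0.4485 0.5432] all [0.4505 0.5407] v [0.275  0.3175]
0.03 [(0.479, 13), (0.48, 13), (0.481, 26), (0.482, 14), (0.483, 13), (0.484, 26), (0.485, 13), (0.486, 8), (0.503, 7), (0.504, 13), (0.507, 13), (0.508, 13), (0.512, 24), (0.515, 13), (0.516, 13), (0.519, 8), (0.52, 19), (0.521, 4), (0.523, 6), (0.524, 21), (0.527, 14), (0.528, 17), (0.529, 3), (0.531, 11), (0.532, 20), (0.533, 23), (0.534, 19), (0.535, 17), (0.536, 18), (0.537, 18), (0.538, 20), (0.539, 18), (0.54, 16), (0.541, 5)]
0.04 [(0.479, 16), (0.48, 14), (0.481, 19), (0.482, 23), (0.483, 14), (0.484, 27), (0.485, 15), (0.486, 14), (0.487, 14), (0.503, 17), (0.504, 13), (0.506, 3), (0.507, 9), (0.508, 23), (0.509, 4), (0.511, 17), (0.512, 14), (0.513, 4), (0.515, 13), (0.516, 19), (0.517, 5), (0.519, 13), (0.52, 17), (0.521, 4), (0.522, 5), (0.523, 13), (0.524, 17), (0.525, 5), (0.527, 13), (0.528, 18), (0.529, 3), (0.53, 4), (0.531, 14), (0.532, 16), (0.533, 29), (0.534, 16), (0.535, 21), (0.536, 16), (0.537, 22), (0.538, 19), (0.539, 18), (0.54, 22)]
```

```bash
python3 -m jog '[[[1,0,20],[0,0,0],1],[[0,0,10],[0,0,0],1],[[0,0,6],[0,0,0],1],[[0,0,7],[0,0,0],1],[[0,0,8],[0,0,0],1],[[0,0,8],[0,0,0],1],[[0,0,5],[0,0,0],1],[[0,0,0],[0,0,0],1]]'
python3 - <<'E'
from h import *
o=bot.get_obs();print(psi(),pose()[0],o['contact_force'],o['gripper_width']*85)
gapcheck(np.load('w_c12.npz'))
E
```

```text
t: 18.65
eef_pos: [0.5186, 0.2507, 0.1566]
tool_rot: [-0.0, 0.737, 0.675, -0.001]
contact_force: [-2.3, 1.0, -2.7]
gripper_width: 0.132
(np.float64(-5.030127036590723), np.float64(0.0764543492819708)) [0.51856453 0.25074514 0.15656301] [-2.2909679   0.96603724 -2.6573968 ] 11.213797100121354
tcp u,v 0.4947 0.295 plate top u range [0.4786 0.5021] all [0.4784 0.5141] v [0.3008 0.3051]
0.03 [(0.479, 13), (0.48, 13), (0.481, 26), (0.482, 14), (0.483, 13), (0.484, 26), (0.485, 13), (0.486, 8), (0.503, 7), (0.504, 13), (0.507, 13), (0.508, 13), (0.512, 24), (0.515, 13), (0.516, 13), (0.519, 8), (0.52, 19), (0.521, 4), (0.523, 6), (0.524, 21), (0.527, 14), (0.528, 17), (0.529, 3), (0.531, 11), (0.532, 20), (0.533, 23), (0.534, 19), (0.535, 17), (0.536, 18), (0.537, 18), (0.538, 20), (0.539, 18), (0.54, 16), (0.541, 5)]
0.04 [(0.479, 16), (0.48, 14), (0.481, 19), (0.482, 23), (0.483, 14), (0.484, 27), (0.485, 15), (0.486, 14), (0.487, 14), (0.503, 17), (0.504, 13), (0.506, 3), (0.507, 9), (0.508, 23), (0.509, 4), (0.511, 17), (0.512, 14), (0.513, 4), (0.515, 13), (0.516, 19), (0.517, 5), (0.519, 13), (0.52, 17), (0.521, 4), (0.522, 5), (0.523, 13), (0.524, 17), (0.525, 5), (0.527, 13), (0.528, 18), (0.529, 3), (0.53, 4), (0.531, 14), (0.532, 16), (0.533, 29), (0.534, 16), (0.535, 21), (0.536, 16), (0.537, 22), (0.538, 19), (0.539, 18), (0.54, 22)]
```

The 12 mm plate is in, foot about 28 mm down. Now I'll probe the play gently in ±tool y.

```bash
python3 -m jog '[[[0,1,0],[0,0,0],1],[[0,1,0],[0,0,0],1],[[0,0,0],[0,0,0],1]]'; python3 -m jog '[[[0,1,0],[0,0,0],1],[[0,0,0],[0,0,0],1]]';
```

```text
t: 19.02
eef_pos: [0.5192, 0.2507, 0.1568]
tool_rot: [-0.001, 0.737, 0.675, -0.002]
contact_force: [-6.6, 0.6, -2.2]
gripper_width: 0.135
t: 19.27
eef_pos: [0.5195, 0.2507, 0.1568]
tool_rot: [-0.001, 0.737, 0.676, -0.002]
contact_force: [-8.7, -0.7, 0.7]
gripper_width: 0.134
```

```bash
python3 -m jog '[[[0,-3,0],[0,0,0],1],[[0,-1,0],[0,0,0],1],[[0,0,0],[0,0,0],1]]'; python3 -m jog '[[[0,-1,0],[0,0,0],1],[[0,0,0],[0,0,0],1]]';python3 -m jog '[[[0,-1,0],[0,0,0],1],[[0,0,0],[0,0,0],1]]';
```

```text
t: 19.65
eef_pos: [0.5184, 0.2509, 0.1575]
tool_rot: [0.0, 0.738, 0.675, 0.0]
contact_force: [-2.6, -0.8, -1.5]
gripper_width: 0.136
t: 19.9
eef_pos: [0.5181, 0.2511, 0.1578]
tool_rot: [0.0, 0.738, 0.675, 0.001]
contact_force: [-0.2, 0.3, -1.2]
gripper_width: 0.139
t: 20.15
eef_pos: [0.5163, 0.2512, 0.1575]
tool_rot: [0.0, 0.738, 0.675, 0.0]
contact_force: [-0.2, 0.6, -1.2]
gripper_width: 0.137
```

```bash
for i in 1; do python3 -m jog '[[[0,-1,0],[0,0,0],1],[[0,0,0],[0,0,0],1]]';python3 -m jog '[[[0,-1,0],[0,0,0],1],[[0,0,0],[0,0,0],1]]';python3 -m jog '[[[0,-1,0],[0,0,0],1],[[0,0,0],[0,0,0],1]]'; done
```

```text
t: 20.4
eef_pos: [0.5159, 0.2512, 0.1575]
tool_rot: [0.0, 0.738, 0.675, 0.001]
contact_force: [2.5, 0.3, -1.7]
gripper_width: 0.135
t: 20.65
eef_pos: [0.5155, 0.2512, 0.1576]
tool_rot: [0.001, 0.738, 0.675, 0.001]
contact_force: [5.9, 0.0, -3.6]
gripper_width: 0.137
t: 20.9
eef_pos: [0.5152, 0.2512, 0.1577]
tool_rot: [0.001, 0.738, 0.675, 0.002]
contact_force: [7.6, -1.0, -5.6]
gripper_width: 0.136
```

```bash
python3 - <<'E'
from h import *
for n in ('w_cast','w_c12','w_c8in'):
    f=np.load(n+'.npz'); P=cloud('wrist',f['d'],f['T']); d=f['d']
    a=np.deg2rad(-5.); U=P[...,0]*np.cos(a)+P[...,1]*np.sin(a); V=-P[...,0]*np.sin(a)+P[...,1]*np.cos(a)
    q=(P[...,2]>.092)&(P[...,2]<.096)&(d>0)&(abs(V-.295)<.055)&(U<.56)
    for lo,hi,side in ((.475,.4875,'faceouter'),(.475,.4905,'faceinner'),(.535,.545,'backouter')):
        vs=[];us=[]
        for v in np.arange(-.045,.046,.005):
            k=q&(abs(V-.295-v)<.0025)&(U>lo)&(U<hi)
            if k.sum()>8: vs.append(v);us.append(U[k].min() if side=='faceouter' else U[k].max())
        if len(vs)>4:
            vs=np.array(vs);us=np.array(us);p=np.polyfit(vs,us,1); g=abs(us-np.polyval(p,vs))<.0007; p=np.polyfit(vs[g],us[g],1); print(n,side,'yaw',round(-5-np.rad2deg(np.arctan(p[0])),2),'u0',round(p[1],4),len(vs))
    # profile across gap, heights
    for s in (-.03,0.01,.03):
        k=(abs(V-.295-s)<.002)&(U>.484)&(U<.51)&(d>0); o=np.argsort(U[k]); print(s,[(round(float(x),4),round(float(z),3)) for x,z in zip(U[k][o][::6],P[...,2][k][o][::6])][:26])
E
```

```text
w_cast faceouter yaw -4.96 u0 0.4795 19
w_cast faceinner yaw -5.06 u0 0.4871 19
w_cast backouter yaw -4.97 u0 0.5409 19
-0.03 [(0.484, 0.338), (0.4841, 0.336), (0.4844, 0.338), (0.4846, 0.337), (0.4846, 0.094), (0.4848, 0.338), (0.485, 0.338), (0.485, 0.338), (0.4851, 0.338), (0.4853, 0.337), (0.4854, 0.337), (0.4855, 0.338), (0.4856, 0.337), (0.4857, 0.337), (0.4858, 0.337), (0.486, 0.338), (0.4861, 0.337), (0.4864, 0.093), (0.4871, 0.081), (0.4872, 0.092), (0.4872, 0.033), (0.4873, 0.047), (0.4873, 0.072), (0.4891, 0.014), (0.4903, 0.014), (0.4925, 0.015)]
0.01 [(0.4841, 0.093), (0.4851, 0.093), (0.4868, 0.092), (0.4872, 0.077), (0.4872, 0.078), (0.4872, 0.057), (0.4873, 0.088), (0.4874, 0.058), (0.4882, 0.018), (0.49, 0.013), (0.4922, 0.013), (0.4944, 0.013), (0.4966, 0.013), (0.5024, 0.083), (0.5046, 0.092), (0.505, 0.082), (0.5068, 0.08), (0.5081, 0.091), (0.509, 0.092)]
0.03 [(0.4841, 0.093), (0.4849, 0.092), (0.4859, 0.093), (0.4867, 0.093), (0.4872, 0.08), (0.4872, 0.081), (0.4872, 0.09), (0.4873, 0.061), (0.4874, 0.073), (0.4886, 0.016), (0.4896, 0.015), (0.4917, 0.014), (0.
[... 1640 characters left out ...]
18), (0.4847, 0.18), (0.4847, 0.166), (0.4848, 0.177), (0.4848, 0.182), (0.4849, 0.179), (0.485, 0.17), (0.4851, 0.185), (0.4851, 0.093), (0.4852, 0.094), (0.4853, 0.173), (0.4853, 0.168), (0.4853, 0.184), (0.4854, 0.175), (0.4855, 0.185), (0.4856, 0.182)]
0.03 [(0.4842, 0.093), (0.4844, 0.095), (0.485, 0.094), (0.4855, 0.094), (0.4861, 0.094), (0.4866, 0.093), (0.4871, 0.02), (0.4872, 0.044), (0.4872, 0.063), (0.4872, 0.022), (0.4872, 0.023), (0.4878, 0.017), (0.4886, 0.017), (0.4893, 0.014), (0.4927, 0.152), (0.4927, 0.153), (0.4931, 0.152), (0.4932, 0.154), (0.4936, 0.153), (0.494, 0.153), (0.494, 0.153), (0.4944, 0.152), (0.4949, 0.153), (0.4953, 0.152), (0.4953, 0.153), (0.4957, 0.153)]
```

Contact play is about 2 mm. Depth also shows glass surface at u≈0.502 (gap 14 mm from the face at 0.487), so the 12 mm plate fits. Recentre and lower.

```bash
python3 -m jog '[[[0,2,0],[0,0,0],1],[[0,2,0],[0,0,0],1],[[0,0,0],[0,0,0],1]]'; python3 -m jog '[[[0,0,3],[0,0,0],1],[[0,0,4],[0,0,0],1],[[0,0,5],[0,0,0],1],[[0,0,0],[0,0,0],1]]'
```

```text
t: 21.28
eef_pos: [0.5164, 0.2511, 0.157]
tool_rot: [-0.0, 0.737, 0.675, -0.001]
contact_force: [0.8, -0.2, -0.8]
gripper_width: 0.136
t: 21.78
eef_pos: [0.5166, 0.2508, 0.1446]
tool_rot: [-0.0, 0.738, 0.675, -0.001]
contact_force: [0.2, -0.2, -2.4]
gripper_width: 0.138
```

```bash
python3 -m jog '[[[0,0.5,5],[0,0,0],1],[[0,0,5],[0,0,0],1],[[0,0,5],[0,0,0],1],[[0,0,5],[0,0,0],1],[[0,0,0],[0,0,0],1]]'; 
```

```text
t: 22.4
eef_pos: [0.5173, 0.2508, 0.1248]
tool_rot: [-0.0, 0.738, 0.675, -0.0]
contact_force: [0.4, 0.6, -1.5]
gripper_width: 0.133
```

```bash
python3 -m jog '[[[0,0,5],[0,0,0],1],[[0,0,5],[0,0,0],1],[[0,0,4],[0,0,0],1],[[0,0,3],[0,0,0],1],[[0,0,1],[0,0,0],1],[[0,0,0],[0,0,0],1]]'; 
```

```text
t: 23.15
eef_pos: [0.5176, 0.251, 0.1073]
tool_rot: [-0.0, 0.738, 0.675, -0.0]
contact_force: [-0.6, 0.3, -1.4]
gripper_width: 0.135
```

```bash
python3 -m jog '[[[0,0,1],[0,0,0],1],[[0,0,1],[0,0,0],1],[[0,0,0],[0,0,0],1]]'; python3 -m jog '[[[0,0,1],[0,0,0],1],[[0,0,1],[0,0,0],1],[[0,0,0],[0,0,0],1]]'
```

```text
t: 23.52
eef_pos: [0.5176, 0.251, 0.1052]
tool_rot: [0.0, 0.738, 0.675, -0.0]
contact_force: [-0.3, 0.2, -0.8]
gripper_width: 0.134
t: 23.9
eef_pos: [0.5178, 0.2512, 0.1039]
tool_rot: [0.0, 0.738, 0.675, 0.0]
contact_force: [-0.6, -0.8, 4.9]
gripper_width: 0.131
```

Floor contact at TCP z≈0.104, matching the expected seat. Release, back off and look.

```bash
python3 -m jog '[[[0,0,0],[0,0,0],0.06],[[0,0,0],[0,0,0],0.06],[[0,0,0],[0,0,0],0.06],[[0,0,-20],[0,0,0],0.06],[[0,0,-50],[0,0,0],0.06],[[0,0,-50],[0,0,0],0.06],[[-30,15,-20],[0,0,0],0.06],[[-30,15,0],[0,0,0],0.06],[[0,0,0],[0,0,0],0.06]]'
python3 - <<'E'
from h import *
T,im,d=wlook('w_f'); blobs(dict(T=T,im=im,d=d),.117,.145,lambda P:P[...,1]>.15)
f=dict(T=T,im=im,d=d);P=cloud('wrist',d,T); hsv=cv2.cvtColor(im,cv2.COLOR_RGB2HSV)
m=(hsv[...,0]>44)&(hsv[...,0]<86)&(hsv[...,1]>100)&(P[...,2]>.09)&(P[...,1]>.15)&(d>0)
q=P[m]; a=np.deg2rad(-5.)
for lo,hi in ((.095,.1),(.129,.14)):
    k=(q[:,2]>lo)&(q[:,2]<hi); u=q[k,0]*np.cos(a)+q[k,1]*np.sin(a); v=-q[k,0]*np.sin(a)+q[k,1]*np.cos(a); print(lo,k.sum(),np.round(np.percentile(u,[2,98]),4),np.round(np.percentile(v,[2,98]),4),np.median(q[k,2]))
im,d=bot.read_camera('side'); save('side_f',cv2.resize(im[90:350,190:340],None,fx=2.3,fy=2.3)); P=cloud('side',d)
im,d=bot.read_camera('top'); save('top_f',cv2.resize(im[150:280,100:500],None,fx=2,fy=2))
E
```

```text
t: 25.02
eef_pos: [0.5437, 0.1854, 0.2448]
tool_rot: [0.001, 0.739, 0.673, 0.0]
contact_force: [0.2, 0.9, 0.5]
gripper_width: 0.47
yel none
gre 1276 [0.5197 0.2535] [0.0438 0.0115] 84.7 z [0.1237 0.1332 0.1344]
ora none
red none
0.095 907 [0.4897 0.501 ] [0.2541 0.342 ] 0.09729511424375209
0.129 1170 [0.4901 0.501 ] [0.2769 0.3188] 0.13327697078754047
```

View pics/w_f.png

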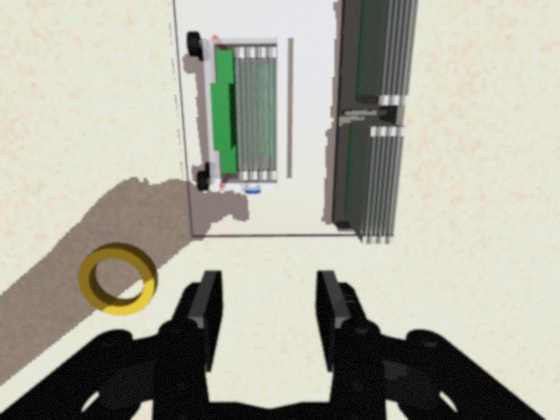

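View pics/side_f.png

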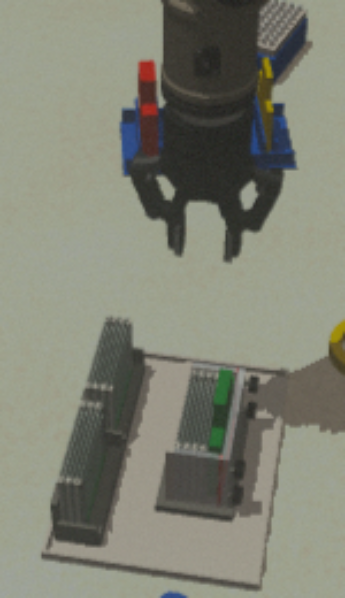

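Green tab top is at z 0.1333 (foot on the floor) and upright, with the glass directly behind it in view. One last check that there is no extra gap behind it, and that yellow is still standing.

```bash
python3 - <<'E'
from h import *
f=np.load('w_f.npz');T,d,im=f['T'],f['d'],f['im'];P=cloud('wrist',d,T)
a=np.deg2rad(-5.); U=P[...,0]*np.cos(a)+P[...,1]*np.sin(a); V=-P[...,0]*np.sin(a)+P[...,1]*np.cos(a)
for s in (-.035,.03,.035):
    k=(abs(V-.2975-s)<.003)&(U>.485)&(U<.512)&(d>0); 
    b=((U[k]-.485)/.001).astype(int); print(s,[(round(.485+i*.001,3),np.round([P[...,2][k][b==i].min(),P[...,2][k][b==i].max()],3).tolist()) for i in range(27) if (b==i).any()])
save('fzoom',cv2.convertScaleAbs(cv2.resize(im[25:200,170:300],None,fx=3.4,fy=3.4,interpolation=cv2.INTER_NEAREST),alpha=1.3))
E
```

```text
-0.035 [(0.485, [0.093, 0.094]), (0.486, [0.093, 0.095]), (0.487, [0.085, 0.093]), (0.488, [0.097, 0.097]), (0.489, [0.096, 0.098]), (0.49, [0.096, 0.099]), (0.491, [0.096, 0.098]), (0.492, [0.096, 0.098]), (0.493, [0.096, 0.098]), (0.494, [0.096, 0.098]), (0.495, [0.097, 0.099]), (0.496, [0.097, 0.098]), (0.497, [0.096, 0.098]), (0.498, [0.096, 0.098]), (0.499, [0.097, 0.098]), (0.5, [0.079, 0.099]), (0.501, [0.083, 0.084]), (0.502, [0.082, 0.085]), (0.504, [0.09, 0.092]), (0.505, [0.08, 0.092]), (0.506, [0.081, 0.084]), (0.508, [0.09, 0.092]), (0.509, [0.076, 0.092]), (0.51, [0.077, 0.085])]
0.03 [(0.485, [0.092, 0.094]), (0.486, [0.092, 0.094]), (0.487, [0.083, 0.094]), (0.488, [0.096, 0.096]), (0.489, [0.095, 0.098]), (0.49, [0.096, 0.098]), (0.491, [0.096, 0.098]), (0.492, [0.096, 0.099]), (0.493, [0.096, 0.098]), (0.494, [0.096, 0.098]), (0.495, [0.096, 0.098]), (0.496, [0.096, 0.099]), (0.497, [0.096, 0.099]), (0.498, [0.096, 0.099]), (0.499, [0.096, 0.098]), (0.5, [0.083, 0.099]), (0.501, [0.082, 0.094]), (0.502, [0.083, 0.084]), (0.503, [0.091, 0.092]), (0.504, [0.091, 0.093]), (0.505, [0.082, 0.088]), (0.506, [0.078, 0.084]), (0.507, [0.091, 0.092]), (0.508, [0.09, 0.092]), (0.509, [0.077, 0.09]), (0.51, [0.078, 0.084])]
0.035 [(0.485, [0.092, 0.095]), (0.486, [0.092, 0.094]), (0.487, [0.087, 0.094]), (0.489, [0.097, 0.098]), (0.49, [0.096, 0.098]), (0.491, [0.096, 0.098]), (0.492, [0.096, 0.099]), (0.493, [0.096, 0.099]), (0.494, [0.096, 0.099]), (0.495, [0.097, 0.098]), (0.496, [0.096, 0.099]), (0.497, [0.096, 0.099]), (0.498, [0.096, 0.099]), (0.499, [0.096, 0.099]), (0.5, [0.096, 0.098]), (0.501, [0.08, 0.099]), (0.502, [0.082, 0.084]), (0.504, [0.09, 0.093]), (0.505, [0.082, 0.086]), (0.506, [0.083, 0.084]), (0.507, [0.091, 0.092]), (0.508, [0.09, 0.093]), (0.509, [0.083, 0.088]), (0.51, [0.077, 0.085])]
```

View pics/fzoom.png

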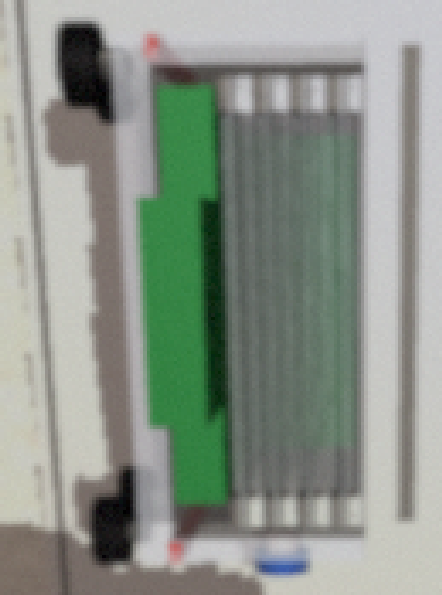

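View pics/top_f.png

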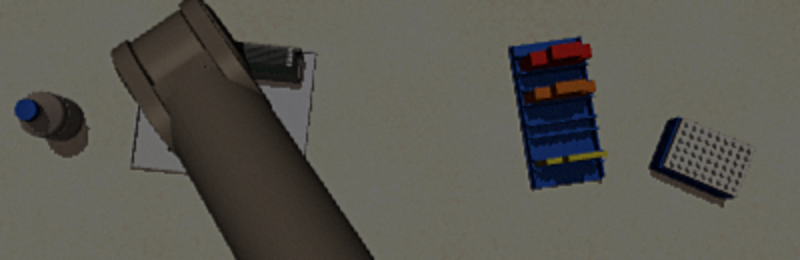

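Glass starts right at the green plate's back (u 0.501–0.502, with no deep void), so the gap is 14 mm and 12 mm is the fit. Yellow, orange and red stand in the rack, and the arm is clear. Handing in.

```bash
python3 - <<'E'
from station import bot
print(bot.hand_in())
E
```

```text
the job is handed in; nothing more can be done
None
```

The green 12 mm plate just fits the gap. I left it standing upright there, all the way down, and handed the job in at about 25 s of the 72 s. The hand-in gives no verdict, so I don't know the official result.

**What I did**
- **8 mm plate:** it went about 25 mm down in the gap with no contact force. I put it back in its own slot.
- **12 mm plate:** I probed it sideways in the gap, found about 2 mm of play at contact forces under 9 N, then lowered it to the floor with about 5 N and released it.
- **16 and 20 mm plates:** I left these in their slots, because the 12 mm plate already fitted. I did not try the 16 mm plate to confirm it would stop on the wall tops.

**Last checks**
- **12 mm plate:** its tab top is at z 0.133 m, which puts the foot on the chamber floor. It looks upright, is about 2–3 mm off the middle, and the glass starts directly behind it.
- **Rack:** the 8 mm plate's tab top was at z 0.125 m right after I put it back. In the last top picture, yellow, orange and red stand in their slots.
- **Bystanders:** the tip box and bottle look unmoved in that picture. The tape roll was not near any move.
- **Arm:** the gripper is clear of everything.

**Disagreement:** my first camera estimate of the gap was about 16 mm, which could have meant either size. From the pictures I first guessed 7 cassettes, which would have meant an 18 mm gap and the 16 mm plate. The sideways probing and the later depth profile both gave about 14 mm, and I went with those.

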